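Seat the adapter in a chromatography column

ROBOT

A 7-joint arm with a two-finger parallel gripper is mounted at the origin on the work surface; the furniture and walls round the work are solid. World frame = base frame: x ahead of the robot, y to its left, z up, the work surface at z = 0. Lengths are in m, angles in rad, forces in N, time in s.
With the tool pointing down it reaches from about 0.425 to 0.825 m from the base axis. Payload 3.6 kg.
Tool frame: the origin (TCP) lies between the finger pads; the fingertips stand arm.tip_reach ahead of it and the grasp point (between the pads) lies 5 mm behind it (arm.tip_reach is the distance from the TCP to the fingertips, in m); z points along the fingers, y is the line along which they close (so a half turn about z gives the same grasp; the last joint's range is limited). The gripper opens to 85 mm and grips with 20 to 120 N. Pads are 22 mm wide; open, the fingers measure 114 mm over their backs; the gripper's body (76 mm by 85 mm) begins 54 mm behind the grasp point. The pads swing forward as they close: fully open they stand 13 mm farther back than shut.
Start: joints at [-1.175, 0.615, -0.013, 1.423, 0.008, 1.103, -0.04], TCP at [0.267, 0.593, 0.245] pointing down, gripper open.
Joint ranges: [-3.12, 3.12], [-0.3, 2.06], [-1.34, 1.32], [0.26, 2.42], [-1.36, 4.5], [0.01, 1.98], [-2.84, 2.84]. Speed limits (rad/s): [2.79, 2.79, 3.14, 3.14, 3.14, 3.14, 3.14].

INTERFACE

Orientations are given as a unit quaternion [w, x, y, z].
In Python, from station import arm gives the robot as it stands. Calls block until the motion is done:
- arm.move_pose(position, orientation): joint-space move of the TCP to a pose.
- arm.move_linear(position, v=0.15, orientation=None): straight line of the TCP; orientation=None keeps the orientation; v is the mean speed in m/s.
- arm.move_joints(angles): joint-space move.
- arm.let_go() and arm.close_gripper(): open the fingers fully, or close them until they stop; the grip force is fixed at half the most.
- arm.dwell(seconds).
- arm.ik(position, orientation): joint angles nearest the present ones, or None.
- arm.snapshot(name): name is "scene" or "top"; returns (picture, depth): 420x560x3 uint8, red, green, blue; 420x560 float32, m along the optical axis (not along the pixel's ray), 0 where there is no reading.
- arm.camera_model(name): a dict with "intrinsics" (3x3 intrinsics, pixels), "cam_to_world" (4x4, takes a point from camera to world coordinates). Camera axes: x right, y down, z forward; pixel columns grow to the right and rows downward; lengths in m; the calibration is good to about 2 mm. A picture is of the moment at which its call begins. camera_model takes no time and is no camera call.
A pose or a line that the arm cannot do raises arm.Unreachable and nothing moves.
- arm.sign_off(): hands the job in; it is judged then, once.
Readings, each from a call of its own:
- arm.get_time(): time.
- arm.get_q(): joint angles.
- arm.get_dq(): joint speeds.
- arm.get_joint_efforts(): joint torques, N m.
- arm.get_tool_pos(): TCP position.
- arm.get_orientation(): TCP orientation.
- arm.get_ft_force(): force on the tool from outside, world axes, zero at the start.
- arm.get_ft_torque(): the same for the moment, N m.
- arm.get_finger_gap(): finger opening in m.
- arm.get_finger_force(): force on a finger pad.
Only numpy, scipy, OpenCV 4.12 (cv2) and the standard library are available. Lean on these libraries where they do the work, as an engineer would, in place of code of your own. Each camera call takes 0.05 s, during which the arm holds its last target. There are 200 camera calls.

TASK

Put the washed adapter (the long ivory rod with a knurled black head; it balances at its blue band) back into the glass chromatography column that lies clamped in its cradle. Slide it nose first about a third of its length in through the seal and let go, then take a fresh hold on the knurled head and push it gently home until the nose bottoms the white sprung frit deep inside. Glass and frit are fragile: do not force or lever them, stop at the first firm resistance of the frit, keep the gripper off the column, then let go and leave the other things on the bench as they are.

Things in the scene. Friction and masses are not known exactly. Their poses are not given: they have to be found in the camera images.
- adapter: The adapter: straight ivory rod 16 mm thick, 175 mm long, ending in a knurled black head 25 mm thick and 22 mm long; 80 to 145 g. Lies level on its rest, axis 36 mm above the bench. Origin on the axis at the balance point, in the middle of a blue band 10 mm wide, 105 mm behind the nose. Its y axis runs along the rod towards the head; the nose points to -y.
- adapter_nose (a point): Centre of the adapter's flat nose: on the axis, 105 mm from the adapter's origin towards -y. The nose tapers from 16 mm to 10 mm over its last 6 mm and has two thin dark rings.
- adapter_head (a point): Middle of the knurled black head, on the adapter's axis, 81 mm from its origin towards +y (186 mm behind the nose). Let go partway in, the adapter droops by up to 3 degrees and can jam if pushed so; the head must then be brought back to the bore's height and axis.
- rest: White plastic rest for the adapter, fixed, 64 x 135 x 44 mm: a flat foot and two V notches 100 mm apart, 10 mm thick, with free room between them to take the rod by its band. Origin under its centre on the bench; its y axis runs along the lying adapter.
- column: Level glass column in a cradle, fixed: aluminium base 85 x 215 mm, two white saddles, tube 24 mm thick, black collars 37 mm thick at both ends. Bore 17.4 mm wide, its axis 75 mm above the bench. Origin on the bench under the middle; y runs along the bore, outward through the mouth (blue ring); the adapter goes in towards -y.
- column_mouth (a point): Centre of the mouth on the bore's axis, 100 mm from the column's origin. A cone 25 mm wide narrows to the bore over 8 mm; 15 mm in, a lip seal drags with 5 to 9 N and holds the rod. The white frit (frit_c0) lies 127 to 145 mm in, as its end piece was set; it yields 3 mm on a spring of 0.5 to 2 N, then stops solid and bears 15 N. Summed contacts: seal alone 12 N, glass at most 35 N.
- lab_timer: Bystander: white lab timer, 62 x 66 x 19 mm. Origin under its centre.
- waste_beaker: Bystander: clear beaker 76 mm wide, 88 mm tall. Origin under its centre.
- blue_bottle: Bystander: white bottle with blue cap, 54 mm wide, 105 mm tall. Origin under its centre.

How it is judged:
On the way, in this order (a step that is already met when the one before it is completed fails the run):
1. the adapter is partway in: its nose 45 to 95 mm past the mouth, and the gripper has let go of it (y of adapter_nose in the frame of column_mouth between -0.095 and -0.045 m and angle between the y axis of adapter and the y axis of column, either way round below 0.1 rad and contact force between the fingers and adapter below 0.2 N and x of adapter_nose in the frame of column_mouth between -0.005 and 0.005 m and z of adapter_nose in the frame of column_mouth between -0.005 and 0.005 m), for 0.2 s.
2. the gripper takes a fresh hold on the knurled head, with the adapter still in the bore (contact force between the fingers and adapter above 1 N and distance between the grasp point and adapter_head below 0.03 m and y of adapter_nose in the frame of column_mouth below -0.04 m), for 0.1 s.
At the end, for the whole second after the job is handed in: the adapter stands in the bore with its nose on the frit and the frit pressed in by more than 1.5 of its 3 mm (nose more than 122 mm past the mouth and within 4 mm of the bore's axis, in line with it within 0.05 rad), at rest and released (contact force between adapter and frit_c0 above 1.25 N and y of adapter_nose in the frame of column_mouth below -0.122 m and x of adapter_nose in the frame of column_mouth between -0.004 and 0.004 m and angle between the y axis of adapter and the y axis of column, either way round below 0.05 rad and linear speed of adapter below 0.01 m/s and z of adapter_nose in the frame of column_mouth between -0.004 and 0.004 m); the robot touches nothing.
It fails at once if the adapter is forced against the column or frit (contact forces between them add up to more than 35 N) (contact force between adapter and column above 35 N).
It fails at once if the frit is pressed with more than 15 N (contact force between adapter and frit_c0 above 15 N).
It fails at once if the gripper or arm pushes on the column with more than 8 N (contact force between any of the arm, the fingers and column above 8 N).
It fails at once if a bystander is moved by more than 15 mm or knocked over (distance of lab_timer from where it was at the start of the episode above 0.015 m or (distance of waste_beaker from where it was at the start of the episode above 0.015 m or angle between waste_beaker's own z axis and vertical above 0.4 rad) or (distance of blue_bottle from where it was at the start of the episode above 0.015 m or angle between blue_bottle's own z axis and vertical above 0.4 rad)).
It also fails if it takes over 72 s, if anything falls off the work surface, if the arm or the gripper's body presses on something with over 40 N, if the wrist force passes 120 N, or if a joint passes its speed limit or range.

## Working session

There is one attempt and no reset: what is moved stays moved. The work goes in short steps, each a Python script; the robot and the scene stay as the last script left them, time stands still between calls to the robot, and variables do not carry over. Pictures are saved under pics/ and viewed, at most 10 in all, crops included, and the job is handed in when it is done.

```bash
mkdir -p pics; ls
python3 - <<'E'
from station import arm
import cv2,numpy as np
for n in("top","scene"):
    p,d=arm.snapshot(n); cv2.imwrite(f"pics/{n}0.png",p[:,:,::-1]); np.savez(f"{n}0.npz",p=p,d=d)
    m=arm.camera_model(n); print(n,np.round(m["intrinsics"],1).tolist(),np.round(m["cam_to_world"],3).tolist())
print(arm.tip_reach,arm.get_orientation(),arm.get_time())
E
```

```text
pics
top [[413.2, 0.0, 288.0], [0.0, 413.2, 215.7], [0.0, 0.0, 1.0]] [[0.058, -0.977, 0.207, 0.167], [-0.998, -0.057, 0.009, 0.057], [0.003, -0.207, -0.978, 1.354], [0.0, 0.0, 0.0, 1.0]]
scene [[390.9, 0.0, 281.9], [0.0, 390.9, 210.4], [0.0, 0.0, 1.0]] [[0.757, -0.287, 0.588, -0.316], [-0.654, -0.354, 0.669, -0.839], [0.016, -0.89, -0.455, 0.662], [0.0, 0.0, 0.0, 1.0]]
0.014 [-2.37895734e-04  2.09785482e-01  9.77746741e-01 -1.14249230e-03] 0.1
```

View pics/top0.png

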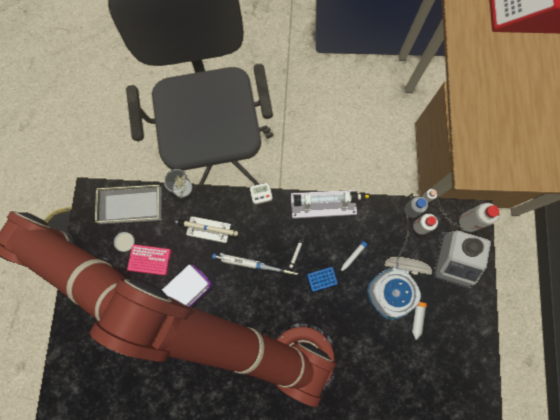

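View pics/scene0.png

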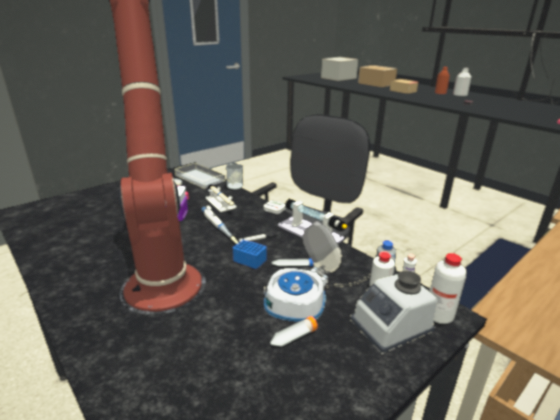

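The top picture shows the adapter on its white rest near (208,230), head probably at left (180,222). The column is near (324,203), with the timer at (261,193) and the beaker at (178,183). I'll enlarge it.

Run:
```python
import cv2,numpy as np
p=np.load("top0.npz")["p"][:,:,::-1]
a=cv2.resize(p[208:248,168:248],None,fx=10,fy=7.5 and 10,interpolation=cv2.INTER_CUBIC)[:300]
a=cv2.resize(p[212:242,168:248],None,fx=10,fy=10,interpolation=cv2.INTER_CUBIC)
b=cv2.resize(p[185:220,284:380],(800,292),interpolation=cv2.INTER_CUBIC)
cv2.imwrite("pics/crop1.png",np.vstack([a,b]))
```

```text
(no output)
```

View pics/crop1.png

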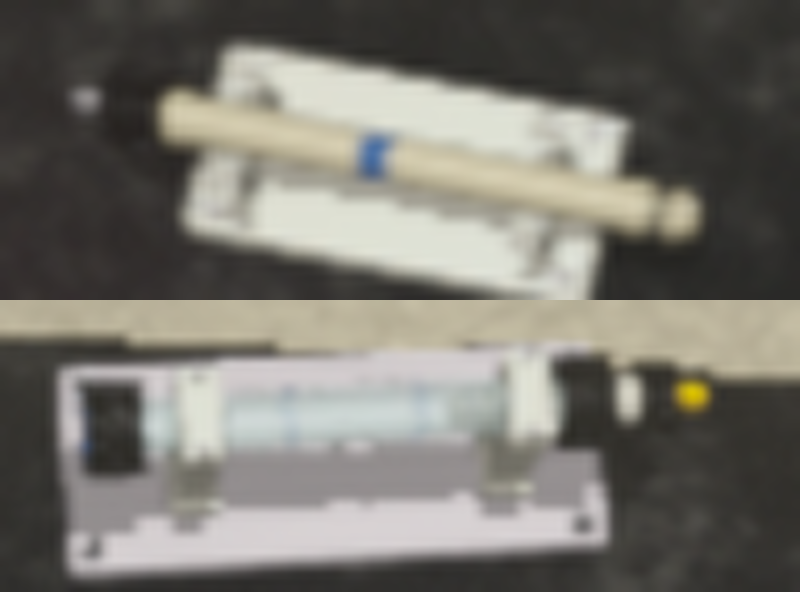

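The crop shows the blue band at (375,157), the nose end at (703,215) and the head on the left at (105–160). The column mouth is the left collar face, at x≈82 and centre y≈427 in the lower crop; the right collar centre is y≈403.

```bash
cat > h.py <<'E'
import numpy as np
from station import arm
def ray(n,u,v,z):
    m=arm.camera_model(n);K=np.array(m["intrinsics"]);T=np.array(m["cam_to_world"])
    d=T[:3,:3]@np.linalg.solve(K,[u,v,1.]);o=T[:3,3]
    return o+d*(z-o[2])/d[2]
def cloud(n,dep):
    m=arm.camera_model(n);K=np.array(m["intrinsics"]);T=np.array(m["cam_to_world"])
    v,u=np.mgrid[:420,:560]
    c=np.stack([(u-K[0,2])/K[0,0]*dep,(v-K[1,2])/K[1,1]*dep,dep],-1)
    return c@T[:3,:3].T+T[:3,3]
E
python3 - <<'E'
from h import *
f=lambda x,y,z:np.round(ray("top",(x+.5)/10-.5+168,(y+.5)/10-.5+212,z),4)
g=lambda x,y,z:np.round(ray("top",(x+.5)/8.333-.5+284,(y-300+.5)/8.333-.5+185,z),4)
b,n,h=f(375,157,.04),f(703,215,.036),f(160,118,.04)
print("band",b,"nose",n,"headfront",h,np.linalg.norm(b-n),np.linalg.norm(h-n),np.degrees(np.arctan2(*(h-n)[:2])))
m,r=g(82,427,.075),g(615,401,.075)
print("mouth",m,"far",r,np.linalg.norm(m-r),np.degrees(np.arctan2(*(m-r)[:2])))
for q in((57,368),(70,577),(608,548)):print(g(*q,.01))
D=np.load("top0.npz");P=cloud("top",D["d"])
for (u0,u1,v0,v1,zl,zh) in((284,362,185,220,.05,.12),(172,242,212,242,.03,.06)):
    Q=P[v0:v1,u0:u1]
    for u in range(u0,u1,3 if u0>250 else 5):
        q=P[v0:v1,u];q=q[(q[:,2]>zl)&(q[:,2]<zh)]
        if len(q):print(u,len(q),np.round(q.mean(0),4),"x",np.round([q[:,0].min(),q[:,0].max()],3),"zmax",q[:,2].max().round(4))
E
```

```text
band [0.391  0.3344 0.04  ] nose [0.3789 0.2277 0.036 ] headfront [0.3997 0.4051 0.04  ] 0.10745836402998137 0.1786600123138919 6.687348768283794
mouth [0.4901 0.0547 0.075 ] far [ 0.5124 -0.1489  0.075 ] 0.2048176017826593 -6.250604413630301
[0.5305 0.066  0.01  ]
[0.4448 0.0559 0.01  ]
[ 0.4692 -0.158   0.01  ]
296 12 [0.4882 0.0466 0.0883] x [0.472 0.508] zmax 0.0972
299 12 [0.4889 0.0371 0.088 ] x [0.473 0.508] zmax 0.0947
302 8 [0.4906 0.0275 0.0834] x [0.48  0.503] zmax 0.0884
305 9 [0.4931 0.0181 0.0822] x [0.482 0.51 ] zmax 0.0917
308 14 [0.4904 0.0087 0.0885] x [0.476 0.509] zmax 0.0969
311 7 [ 0.4933 -0.0008  0.0858] x [0.485 0.503] zmax 0.0901
314 7 [ 0.4939 -0.0103  0.0856] x [0.486 0.504] zmax 0.0889
317 8 [ 0.496  -0.0197  0.0859] x [0.487 0.508] zmax 0.0913
320 8 [ 0.4966 -0.0292  0.0857] x [0.488 0.508] zmax 0.0882
323 7 [ 0.4986 -0.0385  0.0865] x [0.489 0.509] zmax 0.0923
326 7 [ 0.4999 -0.0482  0.0838] x [0.491 0.511] zmax 0.0878
329 7 [ 0.5002 -0.0577  0.0846] x [0.493 0.509] zmax 0.0914
332 7 [ 0.5009 -0.0672  0.0841] x [0.493 0.511] zmax 0.0917
335 8 [ 0.5034 -0
[... 568 characters left out ...]
405] zmax 0.0462
182 8 [0.401  0.4087 0.0465] x [0.39  0.412] zmax 0.0476
187 5 [0.4012 0.3938 0.0414] x [0.395 0.408] zmax 0.0426
192 14 [0.4007 0.3777 0.0406] x [0.381 0.422] zmax 0.0481
197 5 [0.3967 0.361  0.0407] x [0.39  0.404] zmax 0.0461
202 5 [0.3937 0.3437 0.0444] x [0.388 0.399] zmax 0.0491
207 4 [0.3898 0.3272 0.044 ] x [0.386 0.394] zmax 0.0487
212 5 [0.3896 0.3115 0.0416] x [0.383 0.396] zmax 0.044
217 5 [0.3871 0.2949 0.0428] x [0.381 0.394] zmax 0.0467
222 13 [0.3881 0.2789 0.0422] x [0.368 0.408] zmax 0.0473
227 5 [0.3823 0.262  0.0438] x [0.377 0.388] zmax 0.0505
232 5 [0.3802 0.2459 0.0424] x [0.374 0.387] zmax 0.045
237 4 [0.3794 0.2297 0.0428] x [0.375 0.385] zmax 0.0461
```

```bash
cat >> h.py <<'E'
from scipy.spatial.transform import Rotation as R
def ori(ang,pitch=0,flip=1):
    """tool down, tool x along flip*(sin ang,cos ang,0); pitch>0: rod's head end up"""
    a=np.array([np.sin(ang)*np.cos(pitch),np.cos(ang)*np.cos(pitch),np.sin(pitch)])*flip
    y=np.cross([0,0,-1.],a);y/=np.linalg.norm(y);z=np.cross(a,y)
    return R.from_matrix(np.c_[a,y,z]).as_quat()[[3,0,1,2]]
AA=np.radians(6.85);CA=np.radians(-6.25)
BAND=np.array([.3917,.3352]);M=np.array([.4895,.0535])
c=np.array([np.sin(CA),np.cos(CA)])
G=.005 # grasp point behind TCP
def st(t=""):print(t,"t",round(arm.get_time(),2),"p",np.round(arm.get_tool_pos(),4),"F",np.round(arm.get_ft_force(),1),"T",np.round(arm.get_ft_torque(),2),"gap",round(arm.get_finger_gap(),4),"ff",round(float(arm.get_finger_force()),1),flush=True)
E
python3 - <<'E'
from h import *
D=np.load("top0.npz");P=cloud("top",D["d"]).reshape(-1,3)
m=(abs(P[:,0]-.39)<.05)&(abs(P[:,1]-.335)<.035)&(P[:,2]<.032); print("foot z",np.percentile(P[m,2],[5,25,50,75,95]).round(4))
for fl in(1,-1):
    for nm,p,an in(("pick",[*BAND,.033],AA),("up",[*BAND,.16],AA),("pre",[*(M+c*.145),.072],CA),("ins",[*(M+c*.027),.072],CA),("headreg",[*(M+c*.108),.07],CA),("headup",[*(M+c*.108),.16],CA),("home",[*(M+c*.04),.07],CA)):
        q=arm.ik(p,ori(an,0,fl));print(fl,nm,None if q is None else np.round(q,2))
E
```

```text
foot z [-0.0029  0.0013  0.0058  0.0088  0.0122]
1 pick [-0.86  0.74  0.16  2.01 -0.27  0.42 -0.61]
1 up [-0.93  0.53  0.27  1.92 -0.21  0.72 -0.66]
1 pre [-0.56  0.66  0.19  1.99 -0.24  0.5  -0.09]
1 ins [-0.34  0.65  0.2   2.05 -0.27  0.47  0.17]
1 headreg [-0.49  0.66  0.19  2.02 -0.25  0.48 -0.01]
1 headup [-0.55  0.51  0.27  1.95 -0.2   0.7  -0.05]
1 home [-0.37  0.65  0.2   2.05 -0.27  0.47  0.14]
-1 pick [-0.51  0.76 -0.37  1.99  0.55  0.49  1.74]
-1 up [-0.42  0.56 -0.49  1.9   0.37  0.77  1.91]
-1 pre [-0.13  0.7  -0.48  1.98  0.56  0.59  2.27]
-1 ins [ 0.1   0.68 -0.47  2.03  0.57  0.56  2.48]
-1 headreg [-0.06  0.7  -0.47  2.01  0.57  0.57  2.33]
-1 headup [-0.01  0.55 -0.53  1.93  0.39  0.76  2.49]
-1 home [ 0.08  0.69 -0.47  2.03  0.58  0.55  2.45]
```

Run:
```python
from h import *
o=ori(AA)
arm.move_pose([*BAND,.13],o); st("above")
arm.move_linear([*BAND,.033],v=.08); st("down")
arm.close_gripper(); st("closed")
arm.move_linear([*BAND,.038],v=.05); st("lift5")
arm.move_linear([*BAND,.15],v=.12); st("lift")
arm.move_pose([*(M+c*.155),.15],ori(CA)); st()
arm.move_linear([*(M+c*.155),.071],v=.08); arm.dwell(.3); st("pre")
import cv2
out=[]
for n in("top","scene"):
    p,d=arm.snapshot(n); np.savez(f"{n}1.npz",p=p,d=d); out.append(p[:,:,::-1])
a=cv2.resize(out[0][180:220,235:315],(800,400),interpolation=cv2.INTER_CUBIC)
cv2.imwrite("pics/pre.png",a)
```

```text
above t 1.27 p [0.3915 0.3373 0.1304] F [-0.1  0.1 -0.6] T [ 0.09  0.03 -0.04] gap 0.0854 ff 0.0
down t 2.64 p [0.392  0.3355 0.0335] F [ 0.1 -0.9  0.5] T [ 0.04  0.07 -0.  ] gap 0.0852 ff 0.0
closed t 3.29 p [0.3939 0.3351 0.0335] F [ 3.4 -0.6  1.2] T [-0.26 -0.8  -0.15] gap 0.0135 ff 58.5
lift5 t 3.54 p [0.3902 0.3354 0.0379] F [ 0.2 -1.   0.2] T [ 0.   -0.12 -0.06] gap 0.0131 ff 58.5
lift t 4.62 p [0.3911 0.3349 0.1493] F [ 0.9  0.4 -0.9] T [-0.01  0.01 -0.06] gap 0.0134 ff 58.4
 t 5.28 p [0.4723 0.2072 0.1493] F [-0.5  0.5 -1. ] T [ 0.02  0.   -0.01] gap 0.0135 ff 58.4
pre t 6.71 p [0.4728 0.2076 0.0713] F [ 1.  -0.1 -1.7] T [-0.05  0.03 -0.03] gap 0.0133 ff 58.4
```

View pics/pre.png

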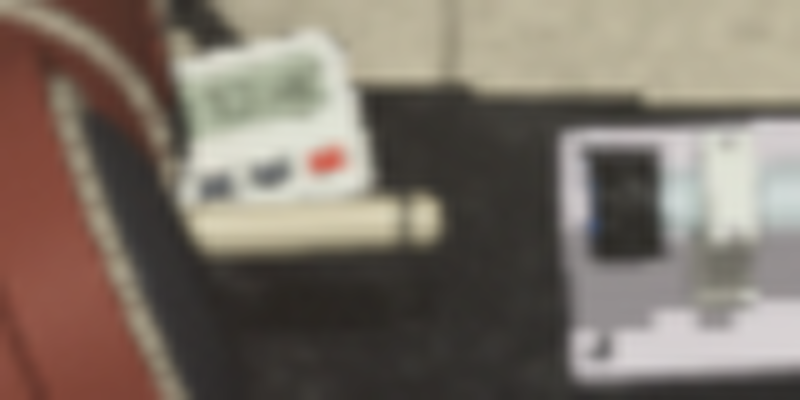

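The rod is held at the pre-insert pose, nose end at (442,220) in the crop. The mouth collar spans x 590–660, y 148–260, so the rod looks about 2 mm low. I'll refine the estimate.

Run:
```python
from h import *
import cv2
D=np.load("top1.npz");p=D["p"].astype(float)
# rod: sub-pixel edges by half-max on brightness R channel
g=p.sum(2)
def edges(u,v0,v1,dark=False):
    w=g[v0:v1+1,u]; s=np.abs(np.diff(w)); return w.round().astype(int).tolist()
rod=[]
for u in range(262,275):
    w=g[196:210,u]-110; w=np.clip(w,0,None)
    # ivory component containing row ~202
    rod.append((u,(w*np.arange(196,210)).sum()/w.sum()))
rod=np.array(rod);print("rod",rod.round(2).tolist())
for u in(296,298,300,309,312,315,330,333):print(u,edges(u,190,212))
S=np.load("scene1.npz")["p"][:,:,::-1]
a=cv2.resize(D["p"][190:212,285:353,::-1],(800,259),interpolation=cv2.INTER_CUBIC)
b=cv2.resize(S[195:240,250:360],(800,327),interpolation=cv2.INTER_CUBIC)
cv2.imwrite("pics/ref.png",np.vstack([a,b]))
```

```text
rod [[262.0, 200.55], [263.0, 200.38], [264.0, 200.06], [265.0, 199.98], [266.0, 200.14], [267.0, 200.21], [268.0, 200.1], [269.0, 199.97], [270.0, 199.91], [271.0, 200.09], [272.0, 200.8], [273.0, 201.51], [274.0, 201.61]]
296 [189, 163, 286, 550, 419, 222, 156, 141, 152, 183, 166, 153, 157, 139, 132, 165, 321, 414, 435, 432, 435, 435, 447]
298 [197, 168, 290, 557, 431, 231, 160, 162, 206, 200, 172, 147, 136, 142, 143, 175, 328, 417, 434, 432, 435, 435, 465]
300 [337, 192, 312, 565, 467, 324, 264, 232, 245, 275, 262, 214, 187, 177, 160, 217, 390, 431, 434, 432, 449, 529, 561]
309 [341, 240, 449, 613, 639, 651, 659, 660, 660, 661, 662, 658, 630, 537, 406, 340, 347, 371, 407, 532, 481, 588, 624]
312 [350, 301, 573, 615, 619, 597, 576, 580, 615, 637, 624, 589, 538, 467, 433, 432, 434, 435, 434, 463, 594, 628, 635]
315 [329, 301, 579, 616, 618, 593, 563, 585, 623, 641, 623, 588, 531, 464, 436, 432, 435, 433, 432, 462, 595, 629, 637]
330 [552, 611, 620, 618, 589, 575, 578, 615, 640, 625, 592, 543, 472, 439, 431, 436, 437, 434, 464, 594, 632, 638, 640]
333 [551, 617, 623, 621, 590, 558, 566, 603, 618, 609, 570, 526, 467, 439, 432, 435, 435, 435, 465, 596, 633, 640, 639]
```

View pics/ref.png

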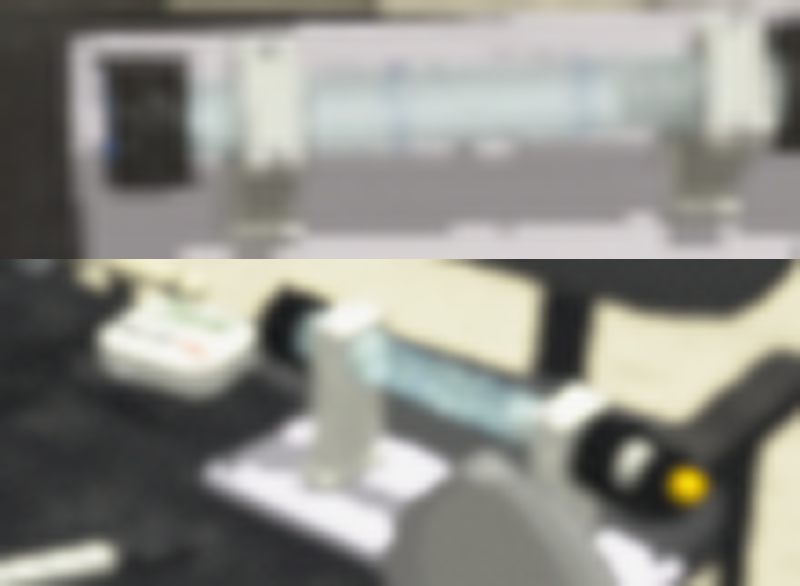

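```bash
cat >> h.py <<'E'
CA=np.radians(-6.5); c=np.array([np.sin(CA),np.cos(CA)]); M=np.array([.4908,.0535])
def rodline(d):
    p=d.astype(float); w=np.clip(p[...,0]-p[...,2]-8,0,None); out=[]
    for u in range(262,296):
        k=w[196:209,u]
        if k.sum()>60: out.append((u,round((k*np.arange(196,209)).sum()/k.sum(),2),int(k.sum())))
    return out
E
python3 - <<'E'
from h import *
print(rodline(np.load("top1.npz")["p"]))
arm.move_linear([*(M+c*.125),.0725],v=.06,orientation=ori(CA)); arm.dwell(.3); st()
print("R",(R.from_quat(np.array(arm.get_orientation())[[1,2,3,0]]).as_matrix()[:,0]).round(4),c)
p,d=arm.snapshot("top"); np.savez("top2.npz",p=p,d=d); print(rodline(p))
print(p.sum(2)[200,276:300])
E
```

```text
[(262, np.float64(202.33), 149), (263, np.float64(202.27), 149), (264, np.float64(201.85), 160), (265, np.float64(200.78), 194), (266, np.float64(199.39), 269), (267, np.float64(199.1), 292), (268, np.float64(199.38), 265), (269, np.float64(200.22), 208), (270, np.float64(200.98), 172), (271, np.float64(201.17), 168), (272, np.float64(201.34), 161), (273, np.float64(201.61), 148), (274, np.float64(201.58), 126), (275, np.float64(201.48), 92), (276, np.float64(201.42), 130), (277, np.float64(201.38), 141), (278, np.float64(201.41), 110)]
 t 7.76 p [0.4765 0.1781 0.0725] F [1.  0.3 0.1] T [0.04 0.05 0.01] gap 0.0134 ff 58.4
R [-1.140e-01  9.935e-01  2.000e-04] [-0.11320321  0.99357186]
[(265, np.float64(196.51), 123), (266, np.float64(196.91), 185), (267, np.float64(197.97), 235), (268, np.float64(198.84), 243), (269, np.float64(199.96), 203), (270, np.float64(200.79), 167), (271, np.float64(200.99), 165), (272, np.float64(201.18), 161), (273, np.float64(201.22), 157), (274, np.float64(201.05), 165), (275, np.float64(201.07), 167), (276, np.float64(201.02), 163), (277, np.float64(201.01), 161), (278, np.float64(200.94), 160), (279, np.float64(200.89), 156), (280, np.float64(200.78), 157), (281, np.float64(200.8), 156), (282, np.float64(200.74), 155), (283, np.float64(200.68), 133), (284, np.float64(200.65), 100), (285, np.float64(200.5), 125), (286, np.float64(200.51), 136), (287, np.float64(200.45), 112)]
[579 583 585 589 591 594 589 525 439 535 583 501 322 174 231 478 592 521
 270 161 166 170 171 178]
```

```bash
sed -i 's/M=np.array(\[.4908/M=np.array([.4904/' h.py
python3 - <<'E'
from h import *
s=.125
F0=np.mean([arm.get_ft_force() for _ in range(3)],0)
while s>.0301:
    s-=.005
    arm.move_linear([*(M+c*s),.0725],v=.04)
    F=arm.get_ft_force()-F0; ax=F[:2]@c; lat=F[:2]@[c[1],-c[0]]
    print(f"{s:.3f} act {(np.array(arm.get_tool_pos())[:2]-M)@c:.4f} ax {ax:.1f} lat {lat:.1f} z {F[2]:.1f} T",np.round(arm.get_ft_torque(),2),"z",round(arm.get_tool_pos()[2],4),flush=True)
    if abs(ax)>16 or abs(lat)>10 or abs(F[2])>12: print("STOP");break
arm.dwell(.2);st()
E
```

```text
0.120 act 0.1194 ax 0.2 lat -0.2 z -0.3 T [-0.02  0.   -0.02] z 0.0725
0.115 act 0.1145 ax 0.5 lat -0.2 z -1.4 T [ 0.02 -0.02  0.02] z 0.0725
0.110 act 0.1095 ax -0.2 lat -0.3 z -1.0 T [ 0.05  0.09 -0.02] z 0.0725
0.105 act 0.1045 ax -0.7 lat -0.0 z -0.4 T [ 0.02  0.03 -0.01] z 0.0725
0.100 act 0.0995 ax 0.4 lat 0.4 z -1.4 T [ 0.01  0.01 -0.  ] z 0.0725
0.095 act 0.0946 ax 0.2 lat -0.4 z -0.7 T [-0.01  0.03  0.03] z 0.0725
0.090 act 0.0897 ax -1.3 lat -0.1 z -0.1 T [-0.   -0.04 -0.01] z 0.0726
0.085 act 0.0857 ax 2.7 lat 1.1 z -0.2 T [ 0.55 -0.11  0.02] z 0.0726
0.080 act 0.0796 ax 1.3 lat 0.3 z -0.9 T [ 0.35 -0.15  0.12] z 0.0726
0.075 act 0.0740 ax 0.3 lat 1.0 z 0.1 T [ 0.08 -0.18  0.14] z 0.0725
0.070 act 0.0692 ax 0.7 lat 2.0 z -0.2 T [ 0.08 -0.2   0.07] z 0.0726
0.065 act 0.0644 ax 0.4 lat 0.8 z -0.5 T [ 0.26 -0.21  0.06] z 0.0725
0.060 act 0.0593 ax 0.3 lat 1.8 z -0.2 T [ 0.19 -0.26  0.12] z 0.0725
0.055 act 0.0543 ax 0.9 lat 1.0 z -0.4 T [ 0.19 -0.24  0.02] z 0.0725
0.050 act 0.0494 ax 0.5 lat 0.9 z -0.1 T [ 0.23 -0.23  0.12] z 0.0725
0.045 act 0.0443 ax 1.2 lat 1.3 z -0.7 T [ 0.19 -0.24  0.12] z 0.0725
0.040 act 0.0393 ax 0.6 lat 1.8 z -0.7 T [ 0.16 -0.19  0.16] z 0.0725
0.035 act 0.0344 ax 1.4 lat 0.6 z -0.1 T [ 0.22 -0.25  0.13] z 0.0725
0.030 act 0.0296 ax 1.8 lat 1.5 z -0.8 T [ 0.27 -0.21  0.14] z 0.0725
 t 13.23 p [0.4871 0.0828 0.0725] F [ 1.4  1.3 -0.4] T [ 0.19 -0.22  0.11] gap 0.0133 ff 58.5
```

Run:
```python
from h import *
import cv2
arm.let_go(); st("open"); arm.dwell(.4)
p=arm.get_tool_pos(); arm.move_linear([p[0],p[1],.16],v=.12)
H=M+c*.25; arm.move_pose([.42,.33,.2],ori(CA)); st()
out=[]
for n in("top","scene"):
    p,d=arm.snapshot(n); np.savez(f"{n}3.npz",p=p,d=d); out.append(p[:,:,::-1])
a=cv2.resize(out[0][185:215,240:320],(800,300),interpolation=cv2.INTER_CUBIC)
b=cv2.resize(out[1][185:215,245:325],(800,300),interpolation=cv2.INTER_CUBIC)
cv2.imwrite("pics/part.png",np.vstack([a,b]))
P=cloud("top",np.load("top3.npz")["d"])
for u in range(252,296,2):
    q=P[185:215,u];q=q[(q[:,2]>.05)&(q[:,2]<.12)]
    if len(q):print(u,len(q),q.mean(0).round(4),q[:,2].max().round(4))
```

```text
open t 13.93 p [0.487  0.0833 0.0725] F [-0.2  1.   0.6] T [-0.02  0.03  0.05] gap 0.0853 ff 0.0
 t 16.22 p [0.4209 0.3278 0.1995] F [ 0.6 -0.4 -0.9] T [-0.01  0.04 -0.01] gap 0.0856 ff 0.0
254 2 [0.474  0.1795 0.0747] 0.0776
256 3 [0.4762 0.1733 0.0741] 0.0765
258 8 [0.4734 0.1663 0.0801] 0.0847
260 9 [0.4755 0.1601 0.0801] 0.0871
262 8 [0.4768 0.1537 0.083 ] 0.0864
264 5 [0.4771 0.1477 0.0764] 0.0794
266 5 [0.4773 0.1413 0.077 ] 0.0811
268 5 [0.4769 0.1348 0.0802] 0.0841
270 5 [0.4806 0.1287 0.0798] 0.084
272 5 [0.4814 0.1224 0.0781] 0.0806
274 5 [0.4813 0.116  0.08  ] 0.082
276 5 [0.4821 0.1097 0.0785] 0.0835
278 5 [0.4826 0.1034 0.0779] 0.081
280 5 [0.4827 0.097  0.0792] 0.0828
282 5 [0.483  0.0906 0.0793] 0.0815
284 5 [0.4832 0.0843 0.0801] 0.0834
286 5 [0.4866 0.0781 0.0812] 0.0881
288 5 [0.4868 0.0718 0.0819] 0.0837
290 5 [0.4872 0.0654 0.0814] 0.0845
292 5 [0.4881 0.0591 0.0795] 0.0836
294 10 [0.4877 0.0529 0.0888] 0.0958
```

View pics/part.png

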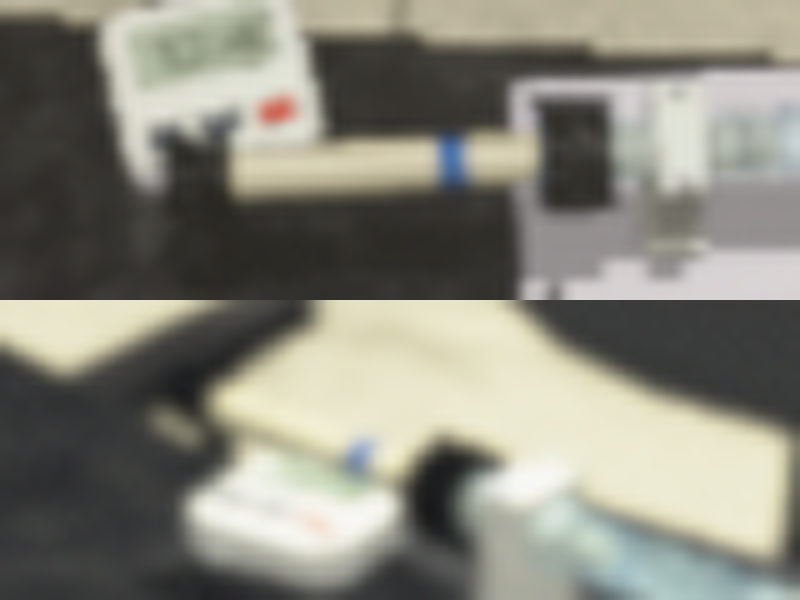

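The rod is partway in: band at (452,160), head at (165–230,172), drooping about 2° and in line sideways. Next, regrasp the head.

Run:
```python
from h import *
S=.1105; pt=-.035; o=ori(CA,pt)
h=M+c*S
arm.move_pose([*h,.13],o); st("above")
arm.move_linear([*h,.068],v=.08); arm.dwell(.3); st("down")
arm.close_gripper(); arm.dwell(.2); st("closed")
for k in range(1,5):
    f=k/4; arm.move_linear([*h,.068+.004*f],v=.02,orientation=ori(CA,pt*(1-f))); arm.dwell(.2); st(f"lift {f}")
```

```text
above t 17.1 p [0.4781 0.1647 0.1303] F [ 0.5  0.6 -0.4] T [ 0.1  -0.04 -0.07] gap 0.0853 ff 0.0
down t 18.32 p [0.4781 0.1634 0.0684] F [-0.2  0.3 -0.9] T [ 0.08 -0.06  0.04] gap 0.0853 ff 0.0
closed t 19.12 p [0.4779 0.1633 0.068 ] F [ 0.1 -0.  -0.7] T [ 0.03 -0.01  0.09] gap 0.0221 ff 58.6
lift 0.25 t 19.57 p [0.4779 0.1634 0.069 ] F [ 0.4  1.5 -0.6] T [0.07 0.01 0.07] gap 0.0222 ff 58.7
lift 0.5 t 20.02 p [0.4779 0.1632 0.07  ] F [ 0.4 -0.  -0.6] T [ 0.06 -0.07  0.02] gap 0.0219 ff 58.7
lift 0.75 t 20.48 p [0.4779 0.1632 0.071 ] F [ 0.4  0.5 -0.4] T [-0.   -0.03 -0.03] gap 0.0222 ff 58.7
lift 1.0 t 20.93 p [0.4779 0.1632 0.072 ] F [ 0.3 -0.3  0.1] T [-0.05 -0.05  0.03] gap 0.0224 ff 58.7
```

```bash
cat >> h.py <<'E'
def rd(n=5):
    F=[];T=[]
    for _ in range(n): arm.dwell(.02);F.append(arm.get_ft_force());T.append(arm.get_ft_torque())
    F=np.mean(F,0);T=np.mean(T,0);return F[:2]@c,F[:2]@[c[1],-c[0]],F[2],T
E
python3 - <<'E'
from h import *
s=.1105
while s>.0655:
    s-=.0045
    arm.move_linear([*(M+c*s),.072],v=.04,orientation=ori(CA))
    ax,lat,z,T=rd(3); print(f"{s:.4f} lag {1e3*((np.array(arm.get_tool_pos())[:2]-M)@c-s):.2f}mm ax {ax:.1f} lat {lat:.1f} z {z:.1f} T {T.round(2)}",flush=True)
    if abs(ax)>12 or abs(lat)>8 or abs(z)>8: print("STOP");break
st()
E
```

```text
0.1060 lag 0.02mm ax 1.3 lat -0.0 z -0.2 T [0.2  0.   0.05]
0.1015 lag -0.47mm ax 0.5 lat -0.2 z -0.7 T [ 0.17 -0.06  0.05]
0.0970 lag -0.72mm ax 0.9 lat -0.0 z -0.1 T [ 0.1  -0.05  0.05]
0.0925 lag -0.62mm ax 0.3 lat 0.8 z -0.5 T [ 0.09 -0.1   0.07]
0.0880 lag -0.47mm ax 0.9 lat 0.9 z -0.7 T [ 0.17 -0.09  0.06]
0.0835 lag -0.56mm ax 1.2 lat 0.4 z -0.4 T [ 0.18 -0.1   0.09]
0.0790 lag -0.62mm ax 0.9 lat 0.7 z -0.7 T [ 0.14 -0.06  0.1 ]
0.0745 lag -0.61mm ax 0.5 lat 1.0 z -0.4 T [ 0.11 -0.12  0.13]
0.0700 lag -0.63mm ax 0.8 lat 1.0 z -0.7 T [ 0.12 -0.11  0.12]
0.0655 lag -0.50mm ax 0.9 lat 0.4 z -0.6 T [ 0.14 -0.11  0.08]
 t 24.02 p [0.4831 0.1181 0.072 ] F [ 0.3  1.2 -0.9] T [ 0.15 -0.07  0.07] gap 0.0218 ff 58.7
```

Run:
```python
from h import *
s=.0655;n=0
while s>.036:
    s-=.0005;n+=1
    arm.move_linear([*(M+c*s),.072],v=.01,orientation=ori(CA))
    ax,lat,z,T=rd(3); lag=1e3*((np.array(arm.get_tool_pos())[:2]-M)@c-s)
    print(f"{s:.4f} lag {lag:.2f} ax {ax:.1f} lat {lat:.1f} z {z:.1f} Tx {T[0]:.2f}",flush=True)
    if ax>4 or abs(lat)>8 or abs(z)>8 or lag>.5: print("STOP");break
    if arm.get_time()>50: break
st()
```

```text
0.0650 lag -0.07 ax 1.6 lat 1.1 z -0.6 Tx 0.24
0.0645 lag 0.37 ax 2.8 lat 0.8 z -0.8 Tx 0.54
0.0640 lag 0.50 ax 4.3 lat -0.1 z 0.1 Tx 0.74
STOP
 t 24.92 p [0.483  0.1176 0.072 ] F [-0.7  4.8  0.1] T [ 0.73 -0.02  0.05] gap 0.0216 ff 58.8
```

The slow steps load the seal's own drag (5–9 N), so I'll continue with a stop relative to that plateau.

Run:
```python
from h import *
s=.0640;h=[]
while s>.036:
    s-=.0005
    arm.move_linear([*(M+c*s),.072],v=.01,orientation=ori(CA))
    ax,lat,z,T=rd(4); lag=1e3*((np.array(arm.get_tool_pos())[:2]-M)@c-s)
    print(f"{s:.4f} lag {lag:.2f} ax {ax:.1f} lat {lat:.1f} z {z:.1f} Tx {T[0]:.2f}",flush=True)
    h.append(ax); lim=10.5 if len(h)<7 else min(12.5,np.median(h[3:][-12:])+3.2)
    if ax>lim or abs(lat)>8 or abs(z)>8: print("STOP",lim);break
    if arm.get_time()>48: break
st()
```

```text
0.0635 lag 0.23 ax 4.5 lat 0.4 z -0.1 Tx 0.88
0.0630 lag -0.25 ax 3.9 lat 0.1 z -0.7 Tx 0.73
0.0625 lag -0.31 ax 3.0 lat 0.3 z -0.2 Tx 0.62
0.0620 lag -0.00 ax 4.1 lat 0.6 z -0.1 Tx 0.73
0.0615 lag -0.10 ax 3.8 lat 0.7 z -0.8 Tx 0.70
0.0610 lag -0.20 ax 3.7 lat 0.3 z -1.0 Tx 0.64
0.0605 lag -0.13 ax 3.1 lat -0.0 z -0.3 Tx 0.64
0.0600 lag 0.02 ax 3.7 lat 0.3 z -0.5 Tx 0.72
0.0595 lag -0.07 ax 4.2 lat 0.3 z -0.1 Tx 0.70
0.0590 lag -0.06 ax 4.2 lat 0.7 z -0.5 Tx 0.73
0.0585 lag 0.06 ax 3.9 lat 0.4 z -0.3 Tx 0.78
0.0580 lag -0.20 ax 4.0 lat 0.6 z -0.5 Tx 0.72
0.0575 lag -0.14 ax 3.6 lat 0.3 z -0.6 Tx 0.67
0.0570 lag -0.09 ax 3.3 lat 0.6 z -0.3 Tx 0.71
0.0565 lag -0.18 ax 3.4 lat 0.4 z -0.4 Tx 0.63
0.0560 lag 0.03 ax 3.9 lat 0.7 z -0.4 Tx 0.75
0.0555 lag -0.09 ax 3.9 lat 0.2 z -0.6 Tx 0.69
0.0550 lag -0.15 ax 3.6 lat 0.9 z -0.6 Tx 0.68
0.0545 lag -0.13 ax 3.3 lat 0.1 z -0.1 Tx 0.66
0.0540 lag -0.06 ax 3.2 lat 0.3 z -0.6 Tx 0.69
0.0535 lag 0.06 ax 3.5 lat 0.3 z -0.3 Tx 0.80
0.0530 lag -0.21 ax 3.6 lat 0.6 z -0.7 Tx 0.70
0.0525 lag -0.04 ax 3.5 lat 0.4 z -0.6 Tx 0.74
0.0520 lag -0.15 ax 3.6
[... 415 characters left out ...]
8 ax 3.5 lat 0.7 z -0.5 Tx 0.62
0.0470 lag -0.03 ax 3.0 lat 0.3 z -0.7 Tx 0.66
0.0465 lag 0.08 ax 3.8 lat 0.7 z -0.5 Tx 0.80
0.0460 lag 0.10 ax 4.3 lat 0.3 z -0.9 Tx 0.85
0.0455 lag 0.16 ax 4.7 lat 0.8 z -1.1 Tx 0.95
0.0450 lag 0.16 ax 4.9 lat 0.5 z -0.3 Tx 1.00
0.0445 lag 0.19 ax 5.5 lat 0.6 z -0.6 Tx 1.01
0.0440 lag 0.27 ax 5.2 lat 0.7 z -0.8 Tx 1.01
0.0435 lag 0.41 ax 5.5 lat 0.6 z -0.6 Tx 1.08
0.0430 lag 0.88 ax 5.9 lat 0.0 z -0.0 Tx 1.21
0.0425 lag 1.33 ax 7.1 lat 0.4 z -0.2 Tx 1.38
0.0420 lag 1.83 ax 8.1 lat 0.5 z -0.6 Tx 1.51
0.0415 lag 2.30 ax 8.7 lat 0.2 z -0.7 Tx 1.69
STOP 8.551071416717662
 t 39.17 p [0.4853 0.097  0.072 ] F [-1.5  8.8 -0.3] T [ 1.66  0.11 -0.01] gap 0.022 ff 58.8
```

The signature is clear: spring contact at s≈0.0465, then the solid stop about 3 mm later. I'll relax the load a little, release and check.

Run:
```python
from h import *
import cv2
arm.move_linear([*(M+c*.0430),.072],v=.01,orientation=ori(CA)); st("relax")
arm.let_go(); arm.dwell(.2); st("open")
p=arm.get_tool_pos(); arm.move_linear([p[0],p[1],.16],v=.12)
arm.move_pose([.42,.33,.2],ori(CA)); st()
p,d=arm.snapshot("top")
cv2.imwrite("pics/end.png",cv2.resize(p[175:220,240:360,::-1],(800,300),interpolation=cv2.INTER_CUBIC))
P=cloud("top",d)
for u in range(274,296,2):
    q=P[185:215,u];q=q[(q[:,2]>.05)&(q[:,2]<.12)]
    if len(q):print(u,len(q),q.mean(0).round(4),q[:,2].max().round(4))
```

```text
relax t 39.47 p [0.4854 0.0971 0.072 ] F [-0.3  6.4 -0.2] T [1.22 0.01 0.13] gap 0.0215 ff 58.7
open t 40.3 p [0.4855 0.0962 0.072 ] F [-0.5 -0.1  0.9] T [ 0.01  0.03 -0.02] gap 0.0852 ff 0.0
 t 42.15 p [0.4208 0.3278 0.1994] F [ 1.3 -0.4  0.6] T [ 0.   -0.05  0.06] gap 0.0857 ff 0.0
276 3 [0.4818 0.1096 0.0798] 0.0827
278 8 [0.4822 0.1032 0.0862] 0.0896
280 8 [0.4826 0.0969 0.0862] 0.0891
282 8 [0.483  0.0905 0.086 ] 0.0911
284 6 [0.48   0.084  0.0864] 0.0918
286 5 [0.4862 0.0781 0.0825] 0.0862
288 5 [0.4865 0.0717 0.0829] 0.0859
290 5 [0.4878 0.0654 0.0791] 0.0815
292 5 [0.4873 0.0591 0.0825] 0.0857
294 10 [0.4873 0.0529 0.0905] 0.0963
```

View pics/end.png

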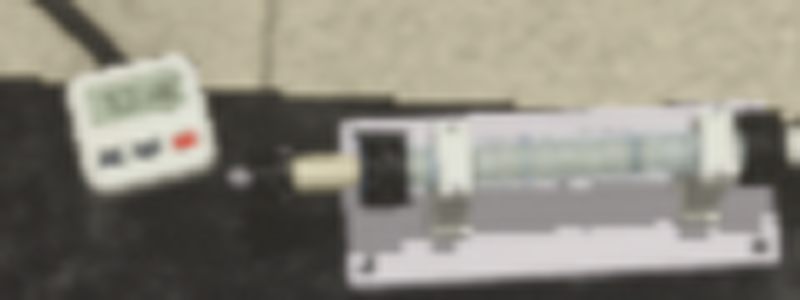

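The adapter is in. Its head is at (270,170) and about 33 mm of ivory shows at (295–358,171), level and in line. The timer has not moved.

```bash
python3 -c "
from station import arm
print(arm.sign_off())"
```

```text
the job is handed in; nothing more can be done
None
```

I slid the adapter partway in, let go, took a fresh hold on the head and pushed it until the frit stopped solid (wrist force peaked near 9 N). I then released it, and the final picture showed it level and in line; the job was handed in at about 42 s, with no verdict returned.

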